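# Re-aim a clamped light detector on an optical bench

## Task

On the optical bench the detector (the silver cylinder lying on a post) has been left pointing off to one side. Back off the screw of its strap clamp just enough to free its turntable (a sixth to a quarter of a turn counter-clockwise, never more than a third), turn the detector until it lies parallel to the rail with its black window end towards the lamp box, then screw the clamp fully tight again and let go. Do not touch the round lens holder on the same rail, nor its clamp.

Things in the scene. Friction and masses are not known exactly. Their poses are not given: they have to be found in the camera images.
- clamp_screw_bar (a point): Centre of the detector's clamp knob, on the screw's vertical axis: a grey bar 52 mm long (this point's x axis), 12 mm wide (y) and 26 mm high, on a steel stem 10 mm thick; bar top 13 mm above this point, dark steel strap about 38 mm below. It stands on the robot's side of the rail, 110 mm from the detector's axis; grip it across the 12 mm from above. The axes turn with the knob, z up.
- clamp_screw (a joint): Turn of the detector's clamp knob in rad: 0 = fully tight (hard stop), growing counter-clockwise seen from above as it is backed off. Starts at 0 to 0.12. The strap grips the turntable below about 0.3; it is free beyond 0.5. The bar lies square to the rail at 0. The knob keeps its height, turns with 0.3 to 0.4 N m of friction and stays where it is left.
- detector (a point): Middle of the detector, on the turntable's vertical axis: a silver cylinder 32 mm in diameter, 76 mm long, lying level on a post 14 mm thick, with a black window band at one end. This point's y axis runs along the cylinder to the window end, z up; it lies 59 mm above the 92 mm aluminium turntable disc. It turns with the turntable; grip it across the 32 mm from above.
- turntable (a joint): Turn of the detector about its post in rad: 0 = parallel to the rail, window end towards the lamp box at the rail's end, growing counter-clockwise seen from above. Starts at 0.6 to 1.2; range -1.6 to 1.6. Clamped, it resists with about 0.25 N m; unclamped it turns easily (0.03 N m) and stays where it is left.
- lens_mount: The other saddle on the rail, a bystander not to be touched: the same base, turntable and strap clamp, but with a round lens in an upright black ring about 74 mm across (top about 170 mm above the table). Origin under the ring, in the saddle's underside on top of the rail; its clamp knob stands 110 mm along -x from it. At least 190 mm from the detector along the rail.

How it is judged (in metres and radians):
On the way, in this order (a step that is already met when the one before it is completed fails the run):
1. The detector's clamp is backed off so that its turntable is free, the detector still pointing aside (value of joint clamp_screw above 0.6 rad and value of joint turntable above 0.35 rad), for 0.2 s.
2. With the clamp slack, the detector is turned to point along the rail at the lamp box (value of joint clamp_screw above 0.5 rad and value of joint turntable between -0.17 and 0.17 rad), for 0.2 s.
At the end, for the whole second after the job is handed in: The clamp knob is within 0.2 rad of fully tight and the detector is at rest within 0.17 rad (10 degrees) of parallel to the rail, window end towards the lamp box (value of joint clamp_screw below 0.2 rad and value of joint turntable between -0.17 and 0.17 rad and velocity of joint turntable between -0.05 and 0.05 rad/s); the robot touches nothing.
It fails at once if The clamp screw is backed off more than a third of a turn (2.25 rad) (value of joint clamp_screw above 2.25 rad).
It fails at once if The robot touches the lens holder or its clamp with more than 2 N (contact force between any of the fingers, the arm and lens_mount above 2 N).
It also fails if it takes over 61 s, if anything falls off the work surface, if the arm or the gripper's body presses on something with over 40 N, if the wrist force passes 120 N, or if a joint passes its speed limit or range.

## Robot

A 6-joint arm with a two-finger parallel gripper is mounted at the origin on the work surface. World frame = base frame: x ahead of the robot, y to its left, z up, the work surface at z = 0. Lengths are in m, angles in degrees, forces in N, time in s.
With the tool pointing down it reaches from about 0.35 to 0.875 m from the base axis. Payload 4.2 kg.
Tool frame: the origin (TCP) lies midway between the tips of the shut fingers; the grasp point (between the pads) lies 19 mm behind it; z points along the fingers, y is the direction in which the jaws open and shut (so a half turn about z gives the same grasp; the last joint's range is limited). The gripper opens to 87 mm and grips with 3 to 60 N. Pads are 19 mm wide; open, the fingers measure 117 mm over their backs; the gripper's body (75 mm by 190 mm) begins 51 mm behind the grasp point.
Start: joints at [14.817, 22.042, 0.453, 0, -68.411, -14.817], TCP at [0.625, 0, 0.223] pointing down, gripper open.
Joint ranges: [-179.83, 179.83], [-69.29, 118.12], [-61.27, 80.66], [-181.25, 117.63], [-171.15, -9.14], [-177.46, 177.46]. Speed limits (degrees/s): [159.86, 159.86, 180, 180, 180, 180].

## Interface

Orientations are given as [roll, pitch, yaw] about the fixed x, y, z axes, in that order (R = Rz(yaw) Ry(pitch) Rx(roll)).
In Python, from rig import readout, eyes, bot gives the robot as it stands.
- The arm moves only by the tool step_arm, never from a script. Its argument "targets" is a list of rows, each a list of 7 numbers: the turn, a rotation vector about the tool's x, y, z in degrees, then the shift along the tool's x, y, z in mm, then the finger opening in mm, from 0 to 87. In form: [[rx, ry, rz, dx, dy, dz, grip], ...]. A call has exactly 10 rows; each row shifts and turns the pose as measured when the row begins, along the tool's axes as they then stand; what a row does not reach is not made up. A row lasts 1/10 s, in which the tool goes at most 50 mm and 8.59 degrees, less where a joint would pass 70% of its speed; a pose out of reach is approached as far as the arm can. A call is refused whole if a number of a shift passes 50 or a number of a turn 8.59, either way. A call with a gripper value outside its range is refused whole. The fingers move at their own pace and stop on an object; "force" is the grip in N (left out, the last holds). Time passes only in rows, so rows that do not move let the fingers close, or fill a call up. It gives the time, the measured TCP pose, the force and the opening at its end, in the units of the state.
- readout.read_state(): the state, without advancing time (a new reading comes with each control period).
- eyes.capture(name): name is "scene" or "side" or "wrist"; returns a dict with "frame" (400x640x3 uint8, red, green, blue), "intrinsics" (3x3 intrinsics, pixels), "R" (3x3) and "t" (3): a world point X has camera coordinates R X + t. Camera axes: x right, y down, z forward; pixel columns grow to the right and rows downward; lengths in m; the calibration is good to about 2 mm. A picture is of the moment at which its call begins. There is no depth.
- bot.job_done(): hands the job in, once; it reports no verdict.
The state is a dict: "t": time; "joint_positions": joint angles; "qd": joint speeds; "effort": joint torques, N m; "eef_pos": TCP position; "eef_rot": TCP orientation; "ft_force": force on the tool from outside, world axes, zero at the start; "wrist_torque": the same for the moment, N m; "gripper_width": opening from 0.0 (shut) to 1.0 (fully open).
Only numpy, scipy, OpenCV 4.12 (cv2) and the standard library are available. Lean on these libraries where they do the work, as an engineer would, in place of code of your own. Each camera call takes 0.05 s, during which the arm holds its last target. There are 200 camera calls.

## Working session

There is one attempt and no reset: what is moved stays moved. The work goes in short steps, Python scripts to look and compute and a tool call to move; the robot and the scene stay as the last step left them, time stands still between calls to the robot, and variables do not carry over. Pictures are saved under pics/ and viewed, about 8 in all and at most 12, crops included, and the job is handed in when it is done.

Besides the shell and the picture viewer there is one more tool, called after ">>>" by a JSON object that holds its "method" and its "body". step_arm: Moves the arm, as the interface text tells. Its arguments: {"type":"object","properties":{"targets":{"type":"array","items":{"type":"array","items":{"type":"number"}}},"force":{"type":"number"}},"required":["targets"]}

```bash
mkdir -p pics; ls
python3 - <<'E'
from rig import readout, eyes, bot
import cv2,pickle
print(readout.read_state())
for n in ("scene","side","wrist"):
    c=eyes.capture(n); pickle.dump(c,open(f"pics/{n}0.pkl","wb")); cv2.imwrite(f"pics/{n}0.png",c["frame"][:,:,::-1])
    print(n,c["intrinsics"],c["R"],c["t"])
E
```

```text
pics
{'t': 0.0, 'joint_positions': array([ 1.48159583e+01,  2.20914264e+01,  3.80225891e-01, -2.81135963e-02,
       -6.84129877e+01, -1.48191331e+01]), 'qd': array([-0.04937529, -0.05675495,  0.04310249,  0.0948394 ,  0.11467699,
       -0.06590804]), 'effort': array([ 5.69075401e-04, -3.90661991e+01,  1.87403029e+01,  4.22001421e+00,
        1.09914420e-02, -1.81494070e-04]), 'eef_pos': array([6.24393103e-01, 6.77278736e-06, 2.21457932e-01]), 'eef_rot': array([ 1.79873260e+02, -6.51359010e-03, -9.00135393e+01]), 'ft_force': array([ 0.50854426, -0.16291242,  0.23816794]), 'wrist_torque': array([ 0.01899101,  0.02323936, -0.02160824]), 'gripper_width': 1.0021320117251793}
scene [[476.52553528   0.         323.90194762]
 [  0.         476.52553528 204.27933448]
 [  0.           0.           1.        ]] [[ 0.84720981  0.5311341  -0.01149386]
 [ 0.2668341  -0.44413494 -0.85530329]
 [-0.45938557  0.72155438 -0.51800017]] [-0.44433334 -0.05147826  1.21206884]
side [[492.47523905   0.         313.90672087]
 [  0.         492.47523905 200.91686362]
 [  0.           0.           1.        ]] [[ 0.94216649 -0.33482003 -0.01475961]
 [-0.20738418 -0.5478412  -0.81047012]
 [ 0.26327571  0.7666587  -0.585594  ]] [-0.54896203  0.1824042   0.81014915]
wrist [[293.24653925   0.         320.24810926]
 [  0.         293.24653925 199.94984945]
 [  0.           0.           1.        ]] [[-9.99998276e-01  1.61121127e-04  1.84970722e-03]
 [ 6.03333155e-04  9.70362692e-01  2.41652397e-01]
 [-1.75595157e-03  2.41653097e-01 -9.70361117e-01]] [ 0.62380156 -0.02979199  0.38897532]
```

View images.

View pics/scene0.png

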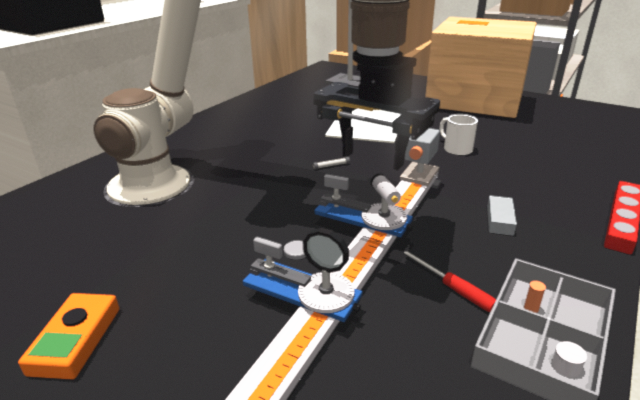

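View pics/side0.png

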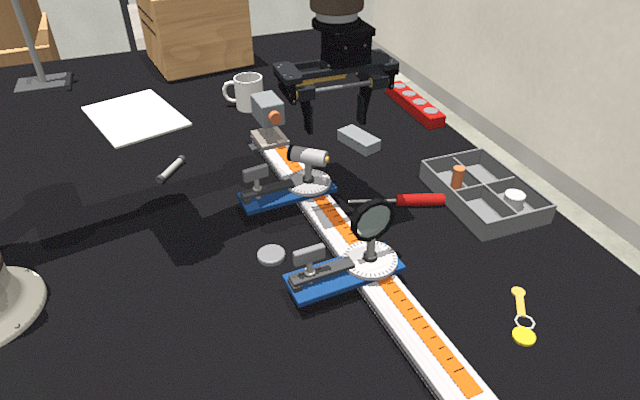

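View pics/wrist0.png

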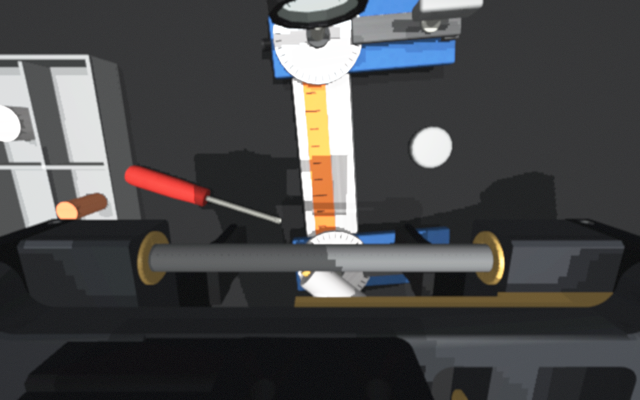

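Run:
```python
import cv2,numpy as np
a=cv2.imread("pics/scene0.png")[120:240,300:450]; b=cv2.imread("pics/side0.png")[80:220,225:350]
a=cv2.resize(a,None,fx=4,fy=4,interpolation=cv2.INTER_CUBIC)[:,:600]
a=cv2.resize(cv2.imread("pics/scene0.png")[150:240,310:445],(540,360),interpolation=cv2.INTER_CUBIC)
b=cv2.resize(cv2.imread("pics/side0.png")[130:220,230:345],None,fx=4,fy=4,interpolation=cv2.INTER_CUBIC)
cv2.imwrite("pics/cropA.png",a);cv2.imwrite("pics/cropB.png",b)
```

```text
(no output)
```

View pics/cropA.png

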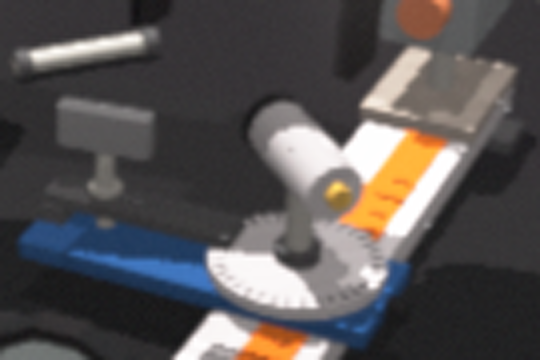

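View pics/cropB.png

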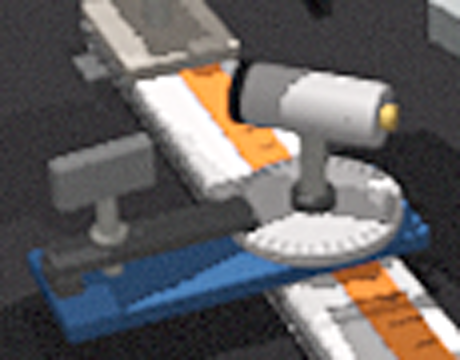

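```bash
cat > h.py <<'E'
import cv2,numpy as np,pickle
C={n:pickle.load(open(f"pics/{n}0.pkl","rb")) for n in("scene","side")}
P={n:c["intrinsics"]@np.c_[c["R"],c["t"]] for n,c in C.items()}
def tri(a,b):
    X=cv2.triangulatePoints(P["scene"],P["side"],np.array(a,float).reshape(2,1),np.array(b,float).reshape(2,1)).ravel();X=X[:3]/X[3]
    e=[np.round((lambda q:q[:2]/q[2])(P[n]@np.r_[X,1])-p,1) for n,p in(("scene",a),("side",b))]
    return X,e
def proj(c,X):
    q=c["intrinsics"]@(c["R"]@np.asarray(X,float)+c["t"]);return q[:2]/q[2]
E
python3 - <<'E'
from h import *
A=lambda x,y:(310+x/4,150+y/4); B=lambda x,y:(230+x/4,130+y/4)
for n,a,b in [("mid",A(303,154),B(311,102)),("win",A(270,120),B(240,90)),("back",A(335,188),B(385,115)),("knob",A(105,127),B(103,173)),
 ("stemfoot",A(104,190),B(107,238)),("postfoot",A(295,250),B(314,197)),("disc",A(295,262),B(320,208)),("lensdisc",(326,292),(371,260)),("lknob",(267,246),(310,254)),
 ("kL",A(58,121),B(53,184)),("kR",A(153,134),B(155,161)),("lampcorn",A(418,12),None)]:
    if b: X,e=tri(a,b);print(n,X.round(4),*e)
E
```

```text
mid [0.6074 0.1015 0.113 ] [-0.   0.1] [-0.  -0.1]
win [0.5776 0.1247 0.1134] [-0.   0.1] [-0.  -0.1]
back [0.6368 0.0752 0.1147] [-0.1  0.5] [-0.1 -0.4]
knob [0.4978 0.0932 0.1013] [-0.1  0.2] [-0.  -0.2]
stemfoot [0.4968 0.0941 0.0626] [-0.   0.1] [-0.  -0.1]
postfoot [0.6072 0.0998 0.0575] [-0.   0.1] [-0.  -0.1]
disc [0.6091 0.0963 0.0526] [-0.1  0.2] [-0.  -0.2]
lensdisc [ 0.6286 -0.1586  0.0495] [-0.   0.1] [-0.  -0.1]
lknob [ 0.5182 -0.1676  0.106 ] [-0.2  0.4] [-0.1 -0.4]
kL [0.4723 0.0884 0.102 ] [ 0.2 -0.5] [0.1 0.6]
kR [0.5245 0.0962 0.1018] [-0.3  0.8] [-0.2 -0.9]
```

Run:
```python
from h import *
from scipy.optimize import least_squares
w=pickle.load(open("pics/wrist0.pkl","rb"))
def bp(c,p,z):
    d=c["R"].T@np.linalg.solve(c["intrinsics"],[*p,1]);o=-c["R"].T@c["t"];return o+d*(z-o[2])/d[2]
for n,c,p,q in [("wL",w,(293,85),(302,232)),("wR",w,(352,80),(356,232)),("sceneR",C["scene"],(285,400),(325,345))]:
    for z in(0.02,0.035):
        a,b=bp(c,p,z),bp(c,q,z);v=b-a;print(n,z,a.round(3),b.round(3),np.degrees(np.arctan2(-v[0],v[1])).round(2))
print("lamp",tri((416,153),(274,116)), "lamptop",tri((424,130),(262,95)))
print("kfootT", proj(w,[.6075,.099,.0525]))
for n in C: print(n,-C[n]["R"].T@C[n]["t"])
```

```text
wL 0.02 [ 0.656 -0.113  0.02 ] [0.648 0.069 0.02 ] 2.44
wL 0.035 [ 0.654 -0.111  0.035] [0.647 0.063 0.035] 2.44
wR 0.02 [ 0.587 -0.118  0.02 ] [0.577 0.069 0.02 ] 3.1
wR 0.035 [ 0.589 -0.116  0.035] [0.579 0.063 0.035] 3.1
sceneR 0.02 [ 0.677 -0.342  0.02 ] [ 0.672 -0.232  0.02 ] 2.58
sceneR 0.035 [ 0.685 -0.351  0.035] [ 0.68  -0.244  0.035] 2.58
lamp (array([0.59218697, 0.29327901, 0.11225704]), [array([ 0.2, -0.9]), array([0.1, 0.9])]) lamptop (array([0.58248291, 0.3566811 , 0.14157319]), [array([-0. ,  0.1]), array([-0. , -0.1])])
kfootT [333.58696639 264.40864984]
scene [ 0.94698665 -0.66143629  0.57871523]
side [ 0.34174879 -0.70498284  0.61414917]
```

```bash
cat > plan.py <<'E'
# plan.py x y z yangle(deg) nrows : rows to go there, tool kept pointing down
import sys,numpy as np
from scipy.spatial.transform import Rotation as R
from rig import readout
def plan(x,y,z,ya,n,show=True):
    s=readout.read_state(); Rm=R.from_euler("xyz",s["eef_rot"],degrees=True)
    yv=np.array([np.cos(np.radians(ya)),np.sin(np.radians(ya)),0]);zv=np.array([0,0,-1.])
    G=R.from_matrix(np.c_[np.cross(yv,zv),yv,zv]); rv=(Rm.inv()*G).as_rotvec(degrees=True)
    d=(np.array([x,y,z])-s["eef_pos"])*1000
    ty=Rm.as_matrix()[:,1]
    print("t",s["t"].__round__(2),"tcp",s["eef_pos"].round(4),"yang",np.degrees(np.arctan2(ty[1],ty[0])).round(1),"F",s["ft_force"].round(1),"T",s["wrist_torque"].round(2),"w",(s["gripper_width"]*87).__round__(1))
    print("total rv",rv.round(1),"d world",d.round(1))
    for i in range(n):
        Ri=Rm*R.from_rotvec(rv*i/n,degrees=True)
        print([*(rv/n).round(1),*(Ri.inv().apply(d/n)).round(1)])
if __name__=="__main__":
    a=list(map(float,sys.argv[1:]));plan(*a[:4],int(a[4]))
E
python3 plan.py .497 .0943 .19 98 10
```

```text
t 0.15 tcp [0.6246 0.     0.2217] yang 180.0 F [-1.5  0.4 -0.3] T [ 0.01  0.04 -0.07] w 86.8
total rv [ 0.1 -0.1 82. ] d world [-127.6   94.3  -31.7]
[np.float64(0.0), np.float64(-0.0), np.float64(8.2), np.float64(-9.4), np.float64(12.8), np.float64(3.2)]
[np.float64(0.0), np.float64(-0.0), np.float64(8.2), np.float64(-7.5), np.float64(14.0), np.float64(3.2)]
[np.float64(0.0), np.float64(-0.0), np.float64(8.2), np.float64(-5.4), np.float64(14.9), np.float64(3.2)]
[np.float64(0.0), np.float64(-0.0), np.float64(8.2), np.float64(-3.3), np.float64(15.5), np.float64(3.2)]
[np.float64(0.0), np.float64(-0.0), np.float64(8.2), np.float64(-1.0), np.float64(15.8), np.float64(3.2)]
[np.float64(0.0), np.float64(-0.0), np.float64(8.2), np.float64(1.3), np.float64(15.8), np.float64(3.2)]
[np.float64(0.0), np.float64(-0.0), np.float64(8.2), np.float64(3.5), np.float64(15.5), np.float64(3.2)]
[np.float64(0.0), np.float64(-0.0), np.float64(8.2), np.float64(5.7), np.float64(14.8), np.float64(3.2)]
[np.float64(0.0), np.float64(-0.0), np.float64(8.2), np.float64(7.7), np.float64(13.9), np.float64(3.2)]
[np.float64(0.0), np.float64(-0.0), np.float64(8.2), np.float64(9.6), np.float64(12.6), np.float64(3.2)]
```

>>> {"method": "step_arm", "body": {"targets": [[0,0,8.2,-9.4,12.8,3.2,60],[0,0,8.2,-7.5,14,3.2,60],[0,0,8.2,-5.4,14.9,3.2,60],[0,0,8.2,-3.3,15.5,3.2,60],[0,0,8.2,-1,15.8,3.2,60],[0,0,8.2,1.3,15.8,3.2,60],[0,0,8.2,3.5,15.5,3.2,60],[0,0,8.2,5.7,14.8,3.2,60],[0,0,8.2,7.7,13.9,3.2,60],[0,0,8.2,9.6,12.6,3.2,60]]}}

```text
t: 1.15
eef_pos: [0.4936, 0.0992, 0.185]
eef_rot: [-179.9, -0.5, -175.6]
ft_force: [0.3, 0.8, -0.4]
gripper_width: 0.691
```

```bash
sed -i 's/print(\[\*(rv\/n).round(1),\*(Ri.inv().apply(d\/n)).round(1)\])/print(np.r_[rv\/n,Ri.inv().apply(d\/n)].round(1).tolist())/' plan.py; python3 plan.py .497 .0943 .19 98 1
```

```text
t 1.15 tcp [0.4936 0.0992 0.185 ] yang 94.4 F [ 0.3  0.8 -0.4] T [-0.05 -0.13 -0.03] w 60.1
total rv [-0.  -0.5 -3.6] d world [ 3.4 -4.9  5. ]
[-0.0, -0.5, -3.6, -3.0, -5.1, -5.0]
```

>>> {"method": "step_arm", "body": {"targets": [[0,-0.3,-1.8,-1.5,-2.5,0,60],[0,0,-1.8,-1.5,-2.5,0,60],[0,0,0,0,0,0,60],[0,0,0,0,0,0,60],[0,0,0,0,0,0,60],[0,0,0,0,0,0,60],[0,0,0,0,0,0,60],[0,0,0,0,0,0,60],[0,0,0,0,0,0,60],[0,0,0,0,0,0,60]]}}

```text
t: 2.15
eef_pos: [0.4969, 0.0939, 0.1844]
eef_rot: [-179.9, -0.2, -171.2]
ft_force: [-0.6, 0.7, 0.8]
gripper_width: 0.687
```

Run:
```python
from h import *
from plan import plan
from rig import eyes
plan(.497,.0943,.09,98,1)
ims=[]
for n in("wrist","side","scene"):
    c=eyes.capture(n);f=c["frame"][:,:,::-1].copy()
    u,v=proj(c,[.497,.0943,.101]).astype(int);print(n,u,v)
    if n=="wrist": ims.append(cv2.resize(f,(800,500))[:,200:600])
    else: ims.append(cv2.resize(f[v-65:v+60,u-50:u+50],None,fx=4,fy=4,interpolation=cv2.INTER_CUBIC))
cv2.imwrite("pics/a1.png",cv2.resize(np.hstack(ims),None,fx=.66,fy=.66))
```

```text
t 2.15 tcp [0.4969 0.0939 0.1844] yang 98.8 F [-0.6  0.7  0.8] T [-0.03 -0.08  0.02] w 59.8
total rv [-0.1 -0.2  0.8] d world [  0.1   0.4 -94.4]
[-0.1, -0.2, 0.8, -0.5, 0.5, 94.4]
wrist 320 205
side 255 172
scene 336 181
```

View pics/a1.png

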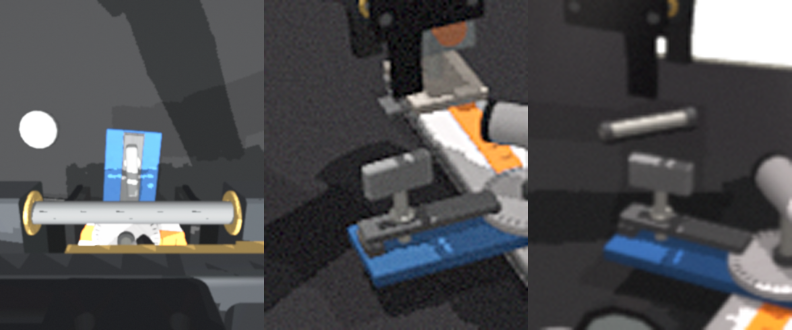

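>>> {"method": "step_arm", "body": {"targets": [[0,0,0,0,0,20,60],[0,0,0,0,0,25,60],[0,0,0,0,0,25,60],[0,0,0,0,0,15,60],[0,0,0,0,0,8,60],[0,0,0,0,0,3,60],[0,0,0,0,0,0,60],[0,0,0,0,0,0,60],[0,0,0,0,0,0,60],[0,0,0,0,0,0,60]]}}

```text
t: 3.3
eef_pos: [0.5002, 0.0954, 0.0893]
eef_rot: [179.9, 0.3, -171.2]
ft_force: [-0.4, -0.7, 0.6]
gripper_width: 0.696
```

```bash
python3 plan.py .497 .0943 .087 98 1
```

```text
t 3.3 tcp [0.5002 0.0954 0.0893] yang 98.8 F [-0.4 -0.7  0.6] T [-0.02 -0.12  0.02] w 60.5
total rv [0.1 0.3 0.8] d world [-3.2 -1.1 -2.3]
[0.1, 0.3, 0.8, 3.3, -0.6, 2.3]
```

>>> {"method": "step_arm", "body": {"targets": [[0,0.3,0,3.3,-0.6,2.3,60],[0,0,0,0,0,0,8],[0,0,0,0,0,0,8],[0,0,0,0,0,0,8],[0,0,0,0,0,0,8],[0,0,0,0,0,0,8],[0,0,0,0,0,0,8],[0,0,0,0,0,0,8],[0,0,0,0,0,0,8],[0,0,0,0,0,0,8]], "force": 60}}

```text
t: 4.3
eef_pos: [0.4973, 0.0934, 0.0879]
eef_rot: [-180.0, 0.1, -171.1]
ft_force: [-0.6, -0.7, 0.5]
gripper_width: 0.133
```

```bash
python3 plan.py .497 .0943 .087 98 1
```

```text
t 4.3 tcp [0.4973 0.0934 0.0879] yang 98.9 F [-0.6 -0.7  0.5] T [0.2  0.06 0.1 ] w 11.6
total rv [-0.   0.1  0.9] d world [-0.3  0.9 -0.9]
[-0.0, 0.1, 0.9, 0.2, 1.0, 0.9]
```

>>> {"method": "step_arm", "body": {"targets": [[0,0,-4,0,0,0,8],[0,0,-7,0,0,0,8],[0,0,-7,0,0,0,8],[0,0,-7,0,0,0,8],[0,0,-7,0,0,0,8],[0,0,-7,0,0,0,8],[0,0,-7,0,0,0,8],[0,0,-7,0,0,0,8],[0,0,-7,0,0,0,8],[0,0,-4,0,0,0,8]]}}

```text
t: 5.3
eef_pos: [0.4971, 0.0936, 0.0878]
eef_rot: [-180.0, 0.2, -105.5]
ft_force: [1.0, -0.4, -0.2]
gripper_width: 0.13
```

```bash
python3 plan.py .497 .0943 .087 166 1
```

```text
t 5.3 tcp [0.4971 0.0936 0.0878] yang 164.5 F [ 1.  -0.4 -0.2] T [-0.4  -0.22 -0.34] w 11.3
total rv [-0.   0.2 -1.5] d world [-0.1  0.7 -0.8]
[-0.0, 0.2, -1.5, -0.7, 0.3, 0.8]
```

>>> {"method": "step_arm", "body": {"targets": [[0,0,0,0,0,0,50],[0,0,0,0,0,0,50],[0,0,0,0,0,0,50],[0,0,0,0,0,-15,60],[0,0,0,0,0,-25,70],[0,0,0,0,0,-25,70],[0,0,0,0,0,-20,70],[0,0,0,0,0,-5,70],[0,0,0,0,0,0,70],[0,0,0,0,0,0,70]]}}

```text
t: 6.3
eef_pos: [0.4953, 0.094, 0.1788]
eef_rot: [179.7, 0.2, -106.0]
ft_force: [0.0, 0.0, -0.8]
gripper_width: 0.794
```

```bash
python3 plan.py .607 .1 .19 230 9
```

```text
t 6.3 tcp [0.4953 0.094  0.1788] yang 164.0 F [ 0.   0.  -0.8] T [-0.03 -0.02 -0.04] w 69.1
total rv [  0.1   0.3 -66. ] d world [111.7   6.   11.2]
[0.0, 0.0, -7.3, -4.1, -11.7, -1.3]
[0.0, 0.0, -7.3, -2.5, -12.2, -1.3]
[0.0, 0.0, -7.3, -1.0, -12.4, -1.3]
[0.0, 0.0, -7.3, 0.6, -12.4, -1.3]
[0.0, 0.0, -7.3, 2.2, -12.2, -1.3]
[0.0, 0.0, -7.3, 3.7, -11.9, -1.3]
[0.0, 0.0, -7.3, 5.2, -11.3, -1.3]
[0.0, 0.0, -7.3, 6.6, -10.5, -1.3]
[0.0, 0.0, -7.3, 7.9, -9.6, -1.3]
```

>>> {"method": "step_arm", "body": {"targets": [[0,0,-7.3,-4.1,-11.7,-1.3,70],[0,0,-7.3,-2.5,-12.2,-1.3,70],[0,0,-7.3,-1,-12.4,-1.3,70],[0,0,-7.3,0.6,-12.4,-1.3,70],[0,0,-7.3,2.2,-12.2,-1.3,70],[0,0,-7.3,3.7,-11.9,-1.3,70],[0,0,-7.3,5.2,-11.3,-1.3,70],[0,0,-7.3,6.6,-10.5,-1.3,70],[0,0,-7.3,7.9,-9.6,-1.3,70],[0,0,0,0,0,0,70]]}}

```text
t: 7.3
eef_pos: [0.6032, 0.1, 0.172]
eef_rot: [178.6, 1.3, -37.9]
ft_force: [1.3, -1.5, -0.5]
gripper_width: 0.807
```

Run:
```python
from h import *
from plan import plan
from rig import eyes
plan(.607,.1,.19,230,1)
ims=[]
for n,r in(("wrist",0),("side",0),("scene",0)):
    c=eyes.capture(n);f=c["frame"][:,:,::-1].copy()
    u,v=proj(c,[.55,.1,.101]).astype(int);print(n,proj(c,[.607,.1,.113]),proj(c,[.497,.0943,.101]))
    if n=="wrist": ims.append(cv2.resize(f,(800,500))[:,200:600])
    else: ims.append(cv2.resize(f[v-65:v+60,u-50:u+50],None,fx=4,fy=4,interpolation=cv2.INTER_CUBIC))
cv2.imwrite("pics/a2.png",cv2.resize(np.hstack(ims),None,fx=.66,fy=.66))
```

```text
t 7.3 tcp [0.6032 0.1    0.172 ] yang -127.8 F [ 1.3 -1.5 -0.5] T [-0.06  0.08 -0.01] w 70.2
total rv [1.4 1.3 2.2] d world [ 3.8 -0.  18. ]
[1.4, 1.3, 2.2, 2.6, -1.9, -18.1]
wrist [315.75869156 207.29350078] [395.94391061 291.65344542]
side [307.7702874  155.78809607] [255.18556782 172.94993068]
scene [385.16983469 188.89275109] [336.13358582 181.80932501]
```

View pics/a2.png

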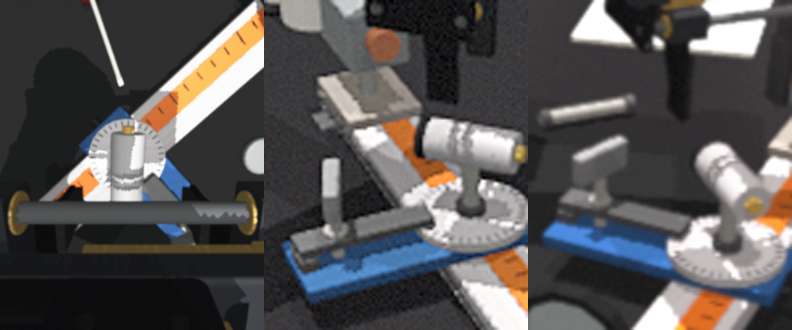

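>>> {"method": "step_arm", "body": {"targets": [[1.4,1.3,0,2.6,-1.9,0,70],[0,0,0,0,0,15,70],[0,0,0,0,0,20,70],[0,0,0,0,0,20,70],[0,0,0,0,0,12,70],[0,0,0,0,0,6,70],[0,0,0,0,0,2,70],[0,0,0,0,0,0,70],[0,0,0,0,0,0,70],[0,0,0,0,0,0,70]]}}

```text
t: 8.45
eef_pos: [0.6026, 0.0999, 0.0983]
eef_rot: [-179.7, -0.2, -38.6]
ft_force: [0.4, 0.1, -0.2]
gripper_width: 0.804
```

```bash
python3 plan.py .607 .1 .096 231 1
```

```text
t 8.45 tcp [0.6026 0.0999 0.0983] yang -128.6 F [ 0.4  0.1 -0.2] T [-0.08  0.09  0.  ] w 70.0
total rv [-0.3 -0.2  0.4] d world [ 4.4  0.1 -2.3]
[-0.3, -0.2, 0.4, 3.4, -2.8, 2.4]
```

>>> {"method": "step_arm", "body": {"targets": [[0,0,0,3.4,-2.8,2,60],[0,0,0,0,0,0,25],[0,0,0,0,0,0,25],[0,0,0,0,0,0,25],[0,0,0,0,0,0,25],[0,0,0,0,0,0,25],[0,0,0,0,0,0,25],[0,0,0,0,0,0,25],[0,0,0,0,0,0,25],[0,0,0,0,0,0,25]], "force": 10}}

```text
t: 9.45
eef_pos: [0.6086, 0.1005, 0.0976]
eef_rot: [-179.5, -0.3, -38.6]
ft_force: [0.2, -0.2, 0.2]
gripper_width: 0.361
```

```bash
python3 plan.py .607 .1 .096 183 1
```

```text
t 9.45 tcp [0.6086 0.1005 0.0976] yang -128.6 F [ 0.2 -0.2  0.2] T [-0.05  0.04 -0.05] w 31.4
total rv [-0.6 -0.  48.4] d world [-1.6 -0.5 -1.6]
[-0.6, -0.0, 48.4, -1.0, 1.4, 1.6]
```

>>> {"method": "step_arm", "body": {"targets": [[0,0,4,0,0,0,25],[0,0,6,0,0,0,25],[0,0,6,0,0,0,25],[0,0,6,0,0,0,25],[0,0,6,0,0,0,25],[0,0,6,0,0,0,25],[0,0,6,0,0,0,25],[0,0,5,0,0,0,25],[0,0,3,0,0,0,25],[0,0,0,0,0,0,25]]}}

```text
t: 10.45
eef_pos: [0.6069, 0.0997, 0.0976]
eef_rot: [-179.7, 0.1, -88.5]
ft_force: [0.9, 0.6, -1.0]
gripper_width: 0.363
```

```bash
python3 plan.py .607 .1 .096 183 1
```

```text
t 10.45 tcp [0.6069 0.0997 0.0976] yang -178.5 F [ 0.9  0.6 -1. ] T [-0.02 -0.14 -0.06] w 31.6
total rv [-0.3  0.1 -1.5] d world [ 0.1  0.3 -1.6]
[-0.3, 0.1, -1.5, -0.3, -0.1, 1.6]
```

>>> {"method": "step_arm", "body": {"targets": [[0,0,-1.5,0,0,0,25],[0,0,0,0,0,0,25],[0,0,0,0,0,0,25],[0,0,0,0,0,0,70],[0,0,0,0,0,0,70],[0,0,0,0,0,0,70],[0,0,0,0,0,-20,70],[0,0,0,0,0,-30,70],[0,0,0,0,0,-30,70],[0,0,0,0,0,-5,70]]}}

```text
t: 11.45
eef_pos: [0.6051, 0.0988, 0.1831]
eef_rot: [180.0, -0.1, -86.6]
ft_force: [-0.1, -0.3, 0.1]
gripper_width: 0.794
```

```bash
python3 plan.py .497 .0938 .19 166 9
```

```text
t 11.45 tcp [0.6051 0.0988 0.1831] yang -176.6 F [-0.1 -0.3  0.1] T [ 0.08 -0.01  0.06] w 69.1
total rv [ 0.  -0.1 17.4] d world [-108.1   -5.     6.9]
[0.0, -0.0, 1.9, -0.2, 12.0, -0.8]
[0.0, -0.0, 1.9, 0.3, 12.0, -0.8]
[0.0, -0.0, 1.9, 0.7, 12.0, -0.8]
[0.0, -0.0, 1.9, 1.1, 12.0, -0.8]
[0.0, -0.0, 1.9, 1.5, 11.9, -0.8]
[0.0, -0.0, 1.9, 1.9, 11.9, -0.8]
[0.0, -0.0, 1.9, 2.3, 11.8, -0.8]
[0.0, -0.0, 1.9, 2.7, 11.7, -0.8]
[0.0, -0.0, 1.9, 3.1, 11.6, -0.8]
```

>>> {"method": "step_arm", "body": {"targets": [[0,0,1.9,-0.2,12,-0.8,60],[0,0,1.9,0.3,12,-0.8,60],[0,0,1.9,0.7,12,-0.8,60],[0,0,1.9,1.1,12,-0.8,60],[0,0,1.9,1.5,12,-0.8,60],[0,0,1.9,1.9,12,-0.8,60],[0,0,1.9,2.3,12,-0.8,60],[0,0,1.9,2.7,11.5,-0.8,60],[0,0,1.9,3.1,11.5,-0.8,60],[0,0,0,0,0,0,60]]}}

```text
t: 12.45
eef_pos: [0.4902, 0.0928, 0.1865]
eef_rot: [179.7, -0.1, -104.5]
ft_force: [0.1, 0.5, -0.8]
gripper_width: 0.685
```

Run:
```python
from h import *
from plan import plan
from rig import eyes
plan(.497,.0938,.09,165,1)
ims=[]
for n in("wrist","side","scene"):
    c=eyes.capture(n);f=c["frame"][:,:,::-1].copy()
    u,v=proj(c,[.55,.1,.101]).astype(int);print(n,proj(c,[.607,.1,.113]),proj(c,[.497,.0938,.101]))
    if n=="wrist": ims.append(cv2.resize(f,(800,500))[:,200:600])
    else: ims.append(cv2.resize(f[v-65:v+60,u-50:u+50],None,fx=4,fy=4,interpolation=cv2.INTER_CUBIC))
cv2.imwrite("pics/a3.png",cv2.resize(np.hstack(ims),None,fx=.66,fy=.66))
```

```text
t 12.45 tcp [0.4902 0.0928 0.1865] yang 165.5 F [ 0.1  0.5 -0.8] T [-0.01 -0.1  -0.05] w 59.6
total rv [ 0.3 -0.1  0.5] d world [  6.8   1.  -96.5]
[0.3, -0.1, 0.5, -2.8, -6.8, 96.5]
wrist [190.13141369 248.5994875 ] [312.11072108 207.11717627]
side [307.7702874  155.78809607] [255.24840904 173.080129  ]
scene [385.16983469 188.89275109] [336.01134141 181.90712542]
```

View pics/a3.png

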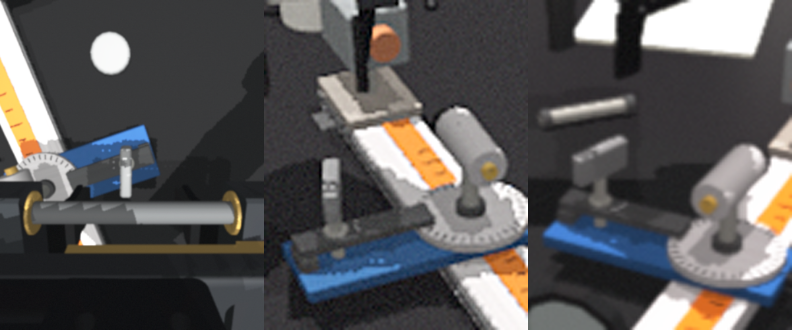

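>>> {"method": "step_arm", "body": {"targets": [[0.3,0,0,-2.8,-6.5,0,60],[0,0,0,0,0,20,60],[0,0,0,0,0,25,60],[0,0,0,0,0,25,60],[0,0,0,0,0,15,60],[0,0,0,0,0,8,60],[0,0,0,0,0,4,60],[0,0,0,0,0,0,60],[0,0,0,0,0,0,60],[0,0,0,0,0,0,60]]}}

```text
t: 13.6
eef_pos: [0.5096, 0.0963, 0.0871]
eef_rot: [-179.4, 0.1, -104.4]
ft_force: [-0.9, 0.3, -0.5]
gripper_width: 0.685
```

```bash
python3 plan.py .497 .0938 .087 165 1
```

```text
t 13.6 tcp [0.5096 0.0963 0.0871] yang 165.6 F [-0.9  0.3 -0.5] T [-0.01 -0.01 -0.03] w 59.6
total rv [-0.6  0.1  0.6] d world [-12.6  -2.5  -0.1]
[-0.6, 0.1, 0.6, 5.6, 11.6, -0.0]
```

>>> {"method": "step_arm", "body": {"targets": [[-0.6,0,0,2.8,5.5,0,60],[0,0,0,2,5,0,60],[0,0,0,0,0,0,60],[0,0,0,0,0,0,60],[0,0,0,0,0,0,60],[0,0,0,0,0,0,60],[0,0,0,0,0,0,60],[0,0,0,0,0,0,60],[0,0,0,0,0,0,60],[0,0,0,0,0,0,60]]}}

```text
t: 14.6
eef_pos: [0.4981, 0.0947, 0.0892]
eef_rot: [-179.9, 0.3, -104.3]
ft_force: [-0.1, -0.2, -0.0]
gripper_width: 0.691
```

```bash
python3 plan.py .497 .0938 .087 165 1
```

```text
t 14.6 tcp [0.4981 0.0947 0.0892] yang 165.7 F [-0.1 -0.2 -0. ] T [ 0.01 -0.06 -0.  ] w 60.1
total rv [-0.1  0.3  0.7] d world [-1.1 -0.9 -2.2]
[-0.1, 0.3, 0.7, 1.1, 0.9, 2.2]
```

>>> {"method": "step_arm", "body": {"targets": [[0,0.3,0,1,0.9,2,60],[0,0,0,0,0,0,8],[0,0,0,0,0,0,8],[0,0,0,0,0,0,8],[0,0,0,0,0,0,8],[0,0,0,0,0,0,8],[0,0,0,0,0,0,8],[0,0,0,0,0,0,8],[0,0,0,0,0,0,8],[0,0,0,0,0,0,8]], "force": 60}}

```text
t: 15.6
eef_pos: [0.4972, 0.0938, 0.0869]
eef_rot: [-179.9, -0.0, -104.4]
ft_force: [0.2, 0.8, 0.1]
gripper_width: 0.136
```

>>> {"method": "step_arm", "body": {"targets": [[0,0,4,0,0,0,8],[0,0,7,0,0,0,8],[0,0,7,0,0,0,8],[0,0,7,0,0,0,8],[0,0,7,0,0,0,8],[0,0,7,0,0,0,8],[0,0,7,0,0,0,8],[0,0,7,0,0,0,8],[0,0,7,0,0,0,8],[0,0,5,0,0,0,8]]}}

```text
t: 16.6
eef_pos: [0.4976, 0.0934, 0.0869]
eef_rot: [-179.7, 0.1, -171.0]
ft_force: [0.6, -0.4, 0.2]
gripper_width: 0.133
```

```bash
python3 plan.py .497 .0938 .087 93 1
```

```text
t 16.6 tcp [0.4976 0.0934 0.0869] yang 99.0 F [ 0.6 -0.4  0.2] T [-0.06 -0.16  0.3 ] w 11.5
total rv [-0.3  0.1  6. ] d world [-0.6  0.4  0.1]
[-0.3, 0.1, 6.0, 0.5, 0.4, -0.1]
```

Now to the hard stop, slowly, watching the torque.

>>> {"method": "step_arm", "body": {"targets": [[0,0,2,0,0,0,8],[0,0,2,0,0,0,8],[0,0,2,0,0,0,8],[0,0,2,0,0,0,8],[0,0,2,0,0,0,8],[0,0,0,0,0,0,8],[0,0,0,0,0,0,8],[0,0,0,0,0,0,8],[0,0,0,0,0,0,8],[0,0,0,0,0,0,8]]}}

```text
t: 17.6
eef_pos: [0.4974, 0.0933, 0.0869]
eef_rot: [-179.4, 0.1, -179.8]
ft_force: [0.0, -0.9, 0.2]
gripper_width: 0.143
```

```bash
python3 plan.py .497 .0938 .087 93 1
```

```text
t 17.6 tcp [0.4974 0.0933 0.0869] yang 90.2 F [ 0.  -0.9  0.2] T [-0.01 -0.11  0.88] w 12.4
total rv [-0.6  0.1 -2.8] d world [-0.4  0.5  0.1]
[-0.6, 0.1, -2.8, 0.4, 0.5, -0.1]
```

>>> {"method": "step_arm", "body": {"targets": [[0,0,0,0,0,0,50],[0,0,0,0,0,0,50],[0,0,0,0,0,0,50],[0,0,0,0,0,0,60],[0,0,0,0,0,-15,60],[0,0,0,0,0,-25,60],[0,0,0,0,0,-25,60],[0,0,0,0,0,-25,60],[0,0,0,0,0,-5,60],[0,0,0,0,0,0,60]]}}

```text
t: 18.6
eef_pos: [0.496, 0.0937, 0.1839]
eef_rot: [-179.6, -0.1, 179.3]
ft_force: [0.5, -0.5, -0.2]
gripper_width: 0.686
```

Run:
```python
from h import *
from plan import plan
from rig import eyes
plan(.497,.0938,.19,93,1)
ims=[]
for n in("wrist","side","scene"):
    c=eyes.capture(n);f=c["frame"][:,:,::-1].copy()
    u,v=proj(c,[.55,.1,.101]).astype(int)
    if n=="wrist": ims.append(cv2.resize(f,(800,500))[:,200:600])
    else: ims.append(cv2.resize(f[v-65:v+60,u-50:u+50],None,fx=4,fy=4,interpolation=cv2.INTER_CUBIC))
cv2.imwrite("pics/a4.png",cv2.resize(np.hstack(ims),None,fx=.66,fy=.66))
```

```text
t 18.6 tcp [0.496  0.0937 0.1839] yang 89.3 F [ 0.5 -0.5 -0.2] T [ 0.04 -0.12 -0.05] w 59.6
total rv [-0.4 -0.1 -3.7] d world [1.  0.1 6.1]
[-0.4, -0.1, -3.7, -1.0, 0.1, -6.1]
```

View pics/a4.png

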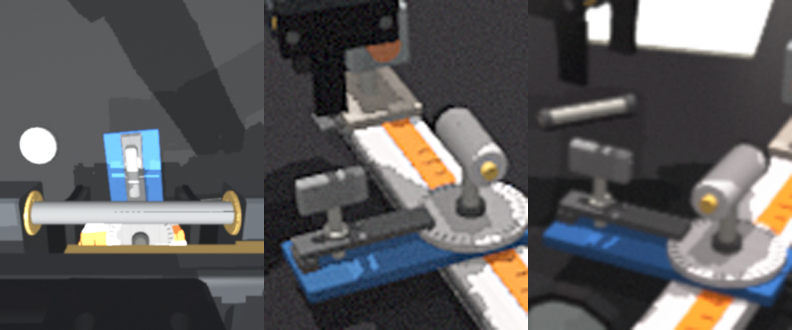

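```bash
python3 -c "
from rig import bot
print(bot.job_done())"
```

```text
the job is handed in; nothing more can be done
None
```

I backed the detector's clamp knob off, turned the detector in line with the rail with its window end towards the lamp box, then screwed the clamp tight again. I let go and handed the job in at about 19 s of the 61 s allowed. The hand-in reports no verdict.

- **Clamp backed off:** I turned the knob about 66° counter-clockwise. With an estimated starting turn of about 0.1 rad, that leaves it near 1.2 rad, between a sixth and a quarter of a turn.
- **Detector turned:** It started at an estimated 0.85 rad. I released it with the jaws at about 183.4°, and the rail lies at about 182.5–183° from its edges. A rougher estimate, from the two turntable disc centres, put the rail at about 184.7°. Both readings are well within the 10° allowance.
- **Clamp tightened:** The knob went against its stop, with the wrist torque rising to 0.88 N m against 0.3–0.4 N m of friction.
- **Last pictures:** They show the knob bar in line with its strap, the detector along the rail with its window end towards the lamp, and the gripper about 100 mm above the knob, touching nothing.
- **What disagreed:** On the second approach to the knob the arm came down about 12 mm off in x. No contact force showed, and I corrected it before gripping.

The arm was never sent near the lens holder or its clamp, and wrist forces stayed under about 3 N wherever I read them.

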